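# Empty the bead bowl and hold it over the scale pan

### The job

Take the small metal bowl by its upright wooden handle and tip it over the shallow beige tray so that all four beads end up lying in the tray, then turn the bowl upright again and carry it over the stands to the little scale. The scale is about to be zeroed, so finish while holding the empty bowl still and level, centred over the round pan with its underside about 1 cm above the pan and down inside the grey draught ring; the bowl must never touch the scale. Do not shift or knock over the other things on the bench.

Things in the scene. Friction and masses are not known exactly. Their poses are not given: they have to be found in the camera images.
- bowl_mid (a point): The bowl: bare aluminium, round, flared, open at the top, 40 mm high, 52 mm across at the flat foot, 116 mm at the rim, wall 3 mm, inner floor 4 mm above the underside, about 0.13 kg. This point is on its axis, half-way up (20 mm above the underside). z: towards the mouth; x: towards the handle. It starts left or right of the tray, handle on the side far from the robot (within 30 degrees)
- bowl_grip (a point): Point to grip on the bowl's handle, an upright dark wood tab 12 mm thick (y), 26 mm wide (x), 50 mm tall, 66 to 92 mm from the bowl's axis and 34 to 84 mm above its underside. The point is in the tab's middle plane, 79 mm from the axis and 61 mm above the underside. Axes as for the bowl
- bead0_center (a point): white glass bead, a ball 20 mm in diameter, 10 g; the point is its centre. At the start all four beads lie in the bowl
- bead1_center (a point): white glass bead, a ball 20 mm in diameter, 10 g; the point is its centre. At the start all four beads lie in the bowl
- bead2_center (a point): white glass bead, a ball 20 mm in diameter, 10 g; the point is its centre. At the start all four beads lie in the bowl
- bead3_center (a point): white glass bead, a ball 20 mm in diameter, 10 g; the point is its centre. At the start all four beads lie in the bowl
- tray_in (a point): Shallow open beige tray, 200 mm (x) by 160 mm (y) outside, 35 mm high, walls 8 mm, floor 5 mm thick, in the middle between the two stands. The point is the centre of its inner floor; fixed to the bench, x across the bench away from the robot, z up
- scale_pan (a point): Small white bench scale, a 170 x 130 x 24 mm block with a round steel pan 88 mm across and a grey upright draught ring around the pan: inner diameter 112 mm, outer 120 mm, rim 25 mm above the pan. The point is the centre of the pan's top face, 34 mm above the bench. It stands on the other side of the tray from the bowl; fixed to the bench, z up
- display: Wooden bar on two posts with brass headbands hung over it, 240 mm long (x), 45 mm wide, 103 mm high. It stands between the tray and the bowl or scale, about 135 mm to one side of the bench's middle line. Origin at the centre of its underside; fixed to the bench, x across the bench away from the robot, z up
- plier_block: Wooden block with three pliers stood in it, 240 mm long (x), 45 mm wide, 110 mm high; stands on the other side of the tray. Origin at the centre of its underside; fixed to the bench, x across the bench away from the robot, z up
- spool: Loose brass wire spool, 52 mm across, 44 mm high; not to be disturbed. Origin at the centre of its underside
- glue: Loose white glue bottle, 36 mm across, 85 mm high; not to be disturbed. Origin at the centre of its underside
- jar: Loose glass jar, 56 mm across, 50 mm high; not to be disturbed. Origin at the centre of its underside
- bangle: Loose brass bangle lying flat, 68 mm across, 8 mm high; not to be disturbed. Origin at the centre of its underside
- cup: Loose white ceramic cup without a handle, 60 mm across, 45 mm high; not to be disturbed. Origin at the centre of its underside
- pliers: Loose pliers lying flat, 145 mm long (x), 48 mm wide, 12 mm high; not to be disturbed. Origin on the bench near their middle
- tube_box: Loose grey box, 100 x 22 x 22 mm; not to be disturbed. Origin at the centre of its underside
- bowl: The same bowl, by the centre of its underside; axes as above. Its walls lean out 39 degrees from upright, so the beads roll out once it is tipped, to any side, well past 51 degrees (65 to 70 is enough)
- scale: The same scale, by the point on the bench straight below the pan's centre
Mind the look-alikes: they are no part of the job. Leave any purple look-alike of the bowl alone.

How it is judged:
By the outcome, as a careful person would: the job done as asked, in the order asked, and still so for the second after the job is handed in, while the arm keeps its last pose, push and grip.
It also fails if it takes over 53 s, if anything falls off the work surface, if the arm or the gripper's body presses on something with over 40 N, if the wrist force passes 120 N, or if a joint passes its speed limit or range.

### The arm

A 6-joint arm with a two-finger parallel gripper is mounted at the origin on the work surface. World frame = base frame: x ahead of the robot, y to its left, z up, the work surface at z = 0. Lengths are in m, angles in rad, forces in N, time in s.
With the tool pointing down it reaches from about 0.25 to 0.775 m from the base axis. Payload 4 kg.
Tool frame: the origin (TCP) lies midway between the tips of the shut fingers; the grasp point (between the pads) lies 19 mm behind it; z points along the fingers, y is the direction in which the jaws open and shut (so a half turn about z gives the same grasp; the last joint's range is limited). The gripper opens to 94 mm and grips with 3 to 60 N. Pads are 16 mm wide; open, the fingers measure 119 mm over their backs; the gripper's body (75 mm by 177 mm) begins 78 mm behind the grasp point.
Start: joints at [1.153, 0.087, 1.371, -0, 1.684, -0.103], TCP at [0.17, 0.523, 0.206] pointing down, gripper open.
Joint ranges: [-3.1, 3.1], [-0.76, 2.03], [0.27, 2.55], [-1.08, 4.22], [0.17, 2.65], [-2.57, 2.57]. Speed limits (rad/s): [2.79, 2.79, 3.14, 3.14, 3.14, 3.14].

### API

Orientations are given as [roll, pitch, yaw] about the fixed x, y, z axes, in that order (R = Rz(yaw) Ry(pitch) Rx(roll)).
In Python, from bench import robot, cams gives the robot as it stands.
- The arm moves only by the tool step_arm, never from a script. Its argument "plan" is a list that holds one entry, the list of rows, each a list of 5 numbers: the shift along the world's x, y, z in mm, then the turn about the world's z in rad, then the opening in per cent of the stroke, from 0 (shut) to 100 (fully open). In form: [[[tx, ty, tz, turn, fingers], ...]]. A call has 1 to 8 rows; each row is the pose to reach, as a shift and turn from the pose commanded when the call began; what a row does not reach only later rows make up. A row lasts 1/12 s, in which the tool goes at most 41.7 mm and 7.16 degrees, less where a joint would pass 70% of its speed; a pose out of reach is approached as far as the arm can. A call with a gripper value outside its range is refused whole. The fingers move at their own pace and stop on an object; the grip force is fixed at half the most. Time passes only in rows, so rows that repeat a pose let the fingers close. It gives the time, the measured TCP pose, the force and the opening at its end, in the units of the state.
- robot.get_obs(): the state, without advancing time (a new reading comes with each control period).
- cams.snapshot(name): name is "scene" or "side" or "wrist"; returns a dict with "frame" (400x640x3 uint8, red, green, blue), "camera_matrix" (3x3 intrinsics, pixels), "k1" (the pictures are not rectified: a ray, as slopes to the right and down, at radius r is drawn at 1 + k1 r^2 times it, then the intrinsics apply), "origin" and "attitude" of the camera in the world; the wrist camera has in their place "T_tool_cam" (4x4, takes a point from camera to tool coordinates, whose origin is the TCP and whose axes are the flange's). Camera axes: x right, y down, z forward; pixel columns grow to the right and rows downward; lengths in m; the calibration is good to about 2 mm. A picture is of the moment at which its call begins: read the wrist's pose just before it. There is no depth.
- robot.close_job(): hands the job in, once; it reports no verdict.
The state is a dict: "time": time; "joint_positions": joint angles; "qvel": joint speeds; "joint_torque": joint torques, N m; "tool_pos": TCP position; "ee_rot": TCP orientation; "wrist_force": force on the tool from outside, world axes, zero at the start; "wrist_torque": the same for the moment, N m; "width": finger opening in m.
Only numpy, scipy, OpenCV 4.12 (cv2) and the standard library are available. Lean on these libraries where they do the work, as an engineer would, in place of code of your own. Each camera call takes 0.05 s, during which the arm holds its last target. There are 200 camera calls.

## Working session

There is one attempt and no reset: what is moved stays moved. The work goes in short steps, Python scripts to look and compute and a tool call to move; the robot and the scene stay as the last step left them, time stands still between calls to the robot, and variables do not carry over. Pictures are saved under pics/ and viewed, about 8 in all and at most 12, crops included, and the job is handed in when it is done.

Besides the shell and the picture viewer there is one more tool, called after ">>>" as name([rows], argument=value, ...), one row to a line, values as JSON. step_arm: Moves the arm, as the interface text tells. Its arguments: {"type":"object","properties":{"plan":{"type":"array"}},"required":["plan"]}

```bash
ls; mkdir -p pics
cat > h.py <<'E'
import numpy as np, cv2
from scipy.spatial.transform import Rotation as R
from bench import robot, cams
def rot(a):
    a=np.asarray(a,float); return a if a.shape==(3,3) else (R.from_euler('xyz',a).as_matrix() if a.size==3 else R.from_quat(a).as_matrix())
def snap(n,fn=None):
    o=robot.get_obs(); s=cams.snapshot(n)
    if 'T_tool_cam' in s:
        T=np.eye(4);T[:3,:3]=rot(o['ee_rot']);T[:3,3]=o['tool_pos'];T=T@np.array(s['T_tool_cam']);s['R']=T[:3,:3];s['o']=T[:3,3]
    else: s['R']=rot(s['attitude']);s['o']=np.array(s['origin'])
    if fn: cv2.imwrite('pics/'+fn,s['frame'][:,:,::-1])
    return s
def rays(s,uv):
    K=np.array(s['camera_matrix']);d=np.array([s['k1'],0,0,0,0],float)
    # r_d = r(1+k1 r^2)
    p=cv2.undistortPoints(np.array(uv,float).reshape(-1,1,2),K,d).reshape(-1,2)
    return np.c_[p,np.ones(len(p))]@s['R'].T
def onz(s,uv,z):
    d=rays(s,uv);return s['o']+d*((z-s['o'][2])/d[:,2])[:,None]
def proj(s,P):
    c=(np.atleast_2d(P)-s['o'])@s['R'];x=c[:,:2]/c[:,2:];r2=(x**2).sum(1,keepdims=True)
    x=x*(1+s['k1']*r2);K=np.array(s['camera_matrix']);return x*[K[0,0],K[1,1]]+[K[0,2],K[1,2]]
E
python3 - <<'E'
from h import *
print([a for a in dir(robot) if a[0]!='_'],robot.get_obs())
a=snap('scene','a.png');b=snap('side','b.png')
for s in(a,b): print({k:v for k,v in s.items() if k!='frame'})
E
```

```text
pics
['IKError', 'close_job', 'get_obs'] {'time': 0.0, 'joint_positions': array([ 1.15287827e+00,  8.79212140e-02,  1.37225032e+00, -3.05497763e-05,
        1.68357293e+00, -1.03071356e-01]), 'qvel': array([-2.07270484e-04, -1.27720353e-03,  1.29921923e-03, -1.05807714e-03,
       -7.39519606e-04,  8.54276153e-06]), 'joint_torque': array([ 9.47430090e-04, -3.40177238e+01, -3.02430332e+01,  7.19532534e-02,
        3.27619747e-02, -1.46807288e-04]), 'tool_pos': array([0.17009621, 0.52246375, 0.20432463]), 'ee_rot': array([-3.13944914e+00, -1.91194886e-04,  2.82674234e+00]), 'wrist_force': array([ 1.2178066 , -0.51364105, -0.29012858]), 'wrist_torque': array([0.01894275, 0.03342371, 0.05678552]), 'width': 0.09415899648783034}
{'camera_matrix': array([[376.09455769,   0.        , 319.63075332],
       [  0.        , 376.09455769, 198.40859286],
       [  0.        ,   0.        ,   1.        ]]), 'k1': -0.06910214752899034, 'origin': array([0.96001259, 0.57272883, 0.90919599]), 'attitude': array([-2.4576566 , -0.00274786,  2.44058216]), 'R': array([[-0.76418793,  0.49859979, -0.40916385],
       [ 0.64498779,  0.59343784, -0.48147925],
       [ 0.00274786, -0.63184632, -0.77508882]]), 'o': array([0.96001259, 0.57272883, 0.90919599])}
{'camera_matrix': array([[489.62930305,   0.        , 318.92781505],
       [  0.        , 489.62930305, 193.93807473],
       [  0.        ,   0.        ,   1.        ]]), 'k1': -0.13015233887163513, 'origin': array([ 0.22056041, -0.81347832,  0.96790002]), 'attitude': array([-2.32771619,  0.00781094, -0.3215362 ]), 'R': array([[ 0.94872212, -0.22239655,  0.22464665],
       [-0.31601477, -0.64969925,  0.69139392],
       [-0.00781086, -0.72693237, -0.68666464]]), 'o': array([ 0.22056041, -0.81347832,  0.96790002])}
```

View pics/a.png

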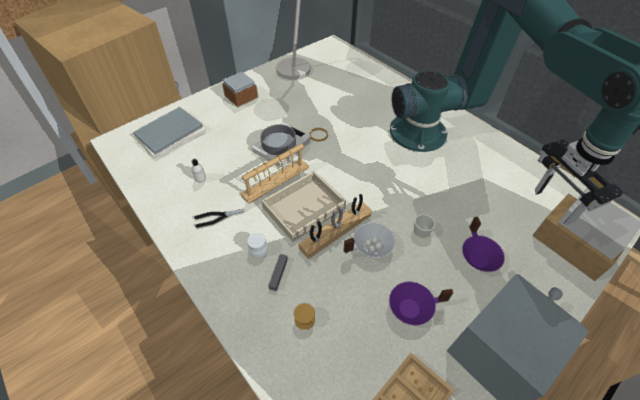

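View pics/b.png

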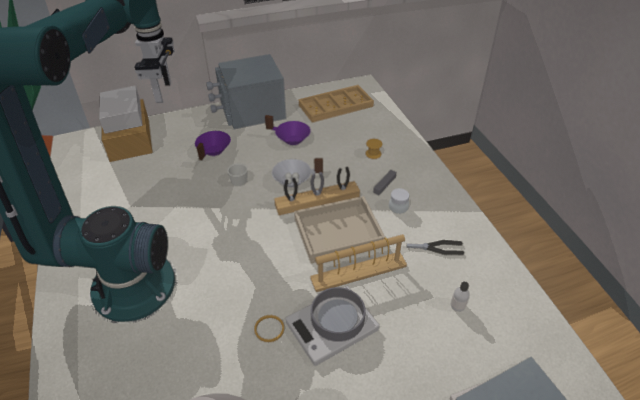

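Run:
```python
import cv2,numpy as np
a=cv2.imread('pics/a.png');b=cv2.imread('pics/b.png')
A=cv2.resize(a[205:275,330:410],None,fx=5,fy=5,interpolation=2);B=cv2.resize(b[150:220,260:340],None,fx=5,fy=5,interpolation=2)
C=cv2.resize(b[275:365,250:390],None,fx=2.85,fy=2.85);D=cv2.resize(a[115:165,240:340],None,fx=4,fy=4)
r2=np.zeros((257,800,3),np.uint8);r2[:256,:399]=C[:256,:399];r2[:200,400:]=D[:200,:400]
cv2.imwrite('pics/c.png',np.vstack([np.hstack([A,B]),r2])[:600])
```

```text
(no output)
```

View pics/c.png

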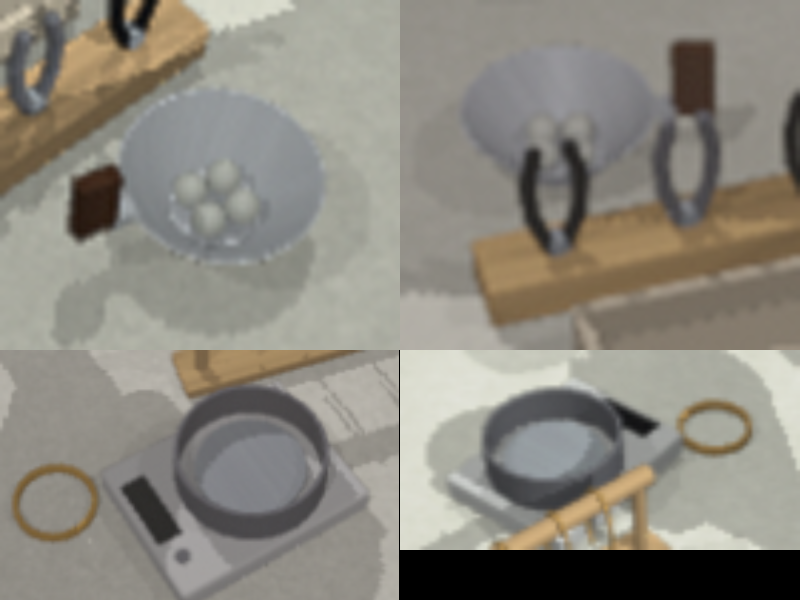

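Run:
```python
from h import *
a=snap('scene');b=snap('side')
def fit(P):
    x,y=P[:,0],P[:,1];c=np.linalg.lstsq(np.c_[2*x,2*y,np.ones(len(x))],x*x+y*y,rcond=None)[0]
    return c[:2].round(4),round(2*np.sqrt(c[2]+c[0]**2+c[1]**2),4)
A=lambda L:[(330+u/5,205+v/5) for u,v in L]; B=lambda L:[(260+(u-400)/5,150+v/5) for u,v in L]
C=lambda L:[(250+u/2.85,275+(v-350)/2.85) for u,v in L]; D=lambda L:[(240+(u-400)/4,115+(v-350)/4) for u,v in L]
print('bowl a',fit(onz(a,A([(120,165),(324,180),(220,90),(235,263),(150,115),(295,120)]),.04)))
print('bowl b',fit(onz(b,B([(462,105),(560,45),(657,98),(500,60),(620,58)]),.04)))
print('handle a',onz(a,A([(97,178)]),.084),'b',onz(b,B([(692,42)]),.084))
print('ring b',fit(onz(b,C([(175,462),(329,455),(250,386),(198,410),(305,408)]),.059)))
print('ring a',fit(onz(a,D([(482,432),(622,432),(552,387),(503,400),(600,400)]),.059)))
for n,s in(('a',a),('b',b)):
  for nm,pts in (('tray',{'a':[(262,208),(306,172),(346,202),(303,236)],'b':[(297,213),(365,202),(385,235),(314,258)]}[n]),):
    P=onz(s,pts,.035);print(n,P[:,:2].round(3).tolist(),P.mean(0).round(3))
print('block b',onz(b,[(275,198),(358,184),(360,200)],.03).round(3).tolist())
print('disp b',onz(b,[(318,258),(403,238)],.1).round(3).tolist())
```

```text
bowl a (array([0.4801, 0.2418]), np.float64(0.1118))
bowl b (array([0.4796, 0.2363]), np.float64(0.114))
handle a [[0.55638942 0.21790933 0.084     ]] b [[0.55492268 0.21693289 0.084     ]]
ring b (array([ 0.4417, -0.2617]), np.float64(0.117))
ring a (array([ 0.443 , -0.2566]), np.float64(0.1188))
a [[0.652, -0.052], [0.462, -0.081], [0.447, 0.091], [0.621, 0.103]] [0.545 0.015 0.035]
b [[0.447, 0.075], [0.635, 0.055], [0.637, -0.074], [0.442, -0.086]] [ 0.54  -0.008  0.035]
block b [[0.407, 0.155, 0.03], [0.646, 0.134, 0.03], [0.627, 0.071, 0.03]]
disp b [[0.436, -0.14, 0.1], [0.645, -0.148, 0.1]]
```

>>> step_arm([
  [[32, -25, -4, 0, 40], [64, -50, -8, 0.01, 40], [96, -75, -12, 0.02, 40], [128, -100, -16, 0.03, 40], [160, -125, -20, 0.038, 40], [192, -150, -24, 0.038, 40], [224, -175, -28, 0.038, 40], [256, -200, -32, 0.038, 40]],
])

```text
time: 0.87
tool_pos: [0.4275, 0.3214, 0.1732]
ee_rot: [3.141, -0.0, 2.865]
wrist_force: [0.6, 0.5, 0.6]
width: 0.0443
```

>>> step_arm([
  [[32, -26, -10, 0, 40], [64, -52, -20, 0, 40], [96, -78, -30, 0, 40], [120, -100, -40, 0, 40], [130, -105.5, -44, 0, 40], [130, -105.5, -44, 0, 40]],
])

```text
time: 1.37
tool_pos: [0.5572, 0.2152, 0.1271]
ee_rot: [-3.139, -0.003, 2.861]
wrist_force: [-0.3, 0.6, 0.6]
width: 0.0375
```

Run:
```python
from h import *
s=snap('wrist','w1.png');o=robot.get_obs();print(o['time'],o['tool_pos'],o['ee_rot'],s['T_tool_cam'].round(3).tolist() if hasattr(s['T_tool_cam'],'round') else s['T_tool_cam'],s['k1'],s['camera_matrix'][0])
print(proj(s,[[.556,.2175,.084],[.48,.239,.04]]))
```

```text
1.4167 [0.55611259 0.21689229 0.12825234] [-3.14087167e+00 -2.82591864e-03  2.86272563e+00] [[-0.0, -0.974, -0.226, 0.064], [1.0, 0.0, -0.001, 0.001], [0.001, -0.226, 0.974, -0.18], [0.0, 0.0, 0.0, 1.0]] -0.03952984255203194 [276.832225     0.         319.16936961]
[[321.24727592 215.0398191 ]
 [320.74692334 120.46686641]]
```

View pics/w1.png

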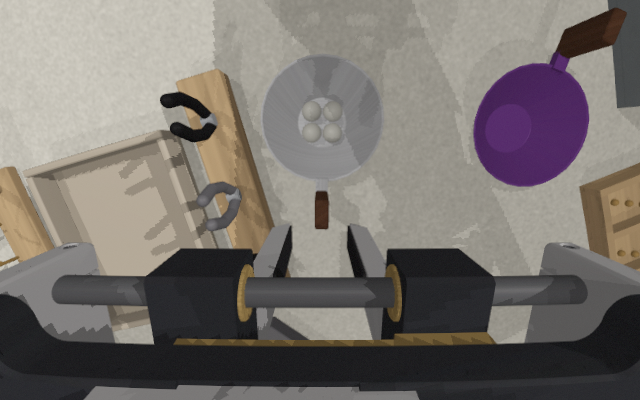

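>>> step_arm([
  [[0, 0, -35, 0, 40], [0, 0, -70, 0, 40], [0, 0, -91, 0, 40], [0, 0, -91, 0, 40], [0, 0, -91, 0, 0], [0, 0, -91, 0, 0], [0, 0, -91, 0, 0], [0, 0, -91, 0, 0]],
])

```text
time: 2.08
tool_pos: [0.5578, 0.2184, 0.0414]
ee_rot: [3.139, 0.004, 2.865]
wrist_force: [0.6, 0.1, 0.4]
width: 0.0145
```

>>> step_arm([
  [[0, 0, 0, 0, 0], [0, 0, 10, 0, 0], [0, 0, 30, 0, 0], [0, 0, 60, 0, 0], [0, 0, 60, 0, 0], [0, 0, 60, 0, 0]],
])

```text
time: 2.58
tool_pos: [0.558, 0.2179, 0.1013]
ee_rot: [3.139, 0.005, 2.865]
wrist_force: [0.1, -1.1, -2.0]
width: 0.0118
```

Run:
```python
from h import *
s=snap('wrist','w2.png');t=snap('side','s2.png');o=robot.get_obs();print(o['time'],o['tool_pos'],o['ee_rot'],o['wrist_force'],o['wrist_torque'],o['width'])
cv2.imwrite('pics/v2.png',np.vstack([s['frame'][30:260,120:520,::-1],t['frame'][60:230,150:550,::-1]]))
```

```text
2.6833 [0.55572734 0.21727749 0.09762801] [-3.14091726e+00 -1.19132408e-03  2.86469886e+00] [ 0.42781265 -0.43955927 -2.37595958] [-0.06555196 -0.1215304   0.01108068] 0.012017892329237697
```

View pics/v2.png

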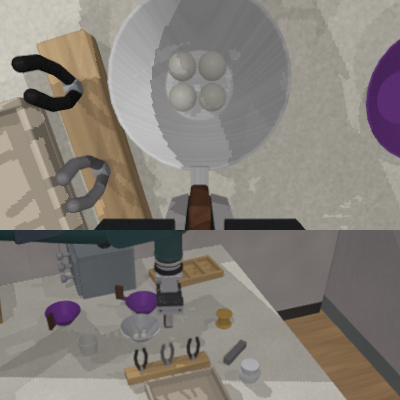

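>>> step_arm([
  [[0, 0, 15, 0, 0], [0, 0, 40, 0, 0], [0, 0, 65, 0, 0], [0, 0, 85, 0, 0], [0, -10, 92, 0, 0], [4, -25, 92, 0.03, 0], [10, -50, 92, 0.06, 0], [16, -75, 92, 0.1, 0]],
])

```text
time: 3.35
tool_pos: [0.5713, 0.1414, 0.188]
ee_rot: [-3.14, -0.004, 2.968]
wrist_force: [0.5, -0.7, -1.5]
width: 0.0115
```

>>> step_arm([
  [[6, -25, 0, 0.04, 0], [12, -50, 0, 0.08, 0], [18, -75, 0, 0.12, 0], [22, -100, 0, 0.15, 0], [25, -120, 0, 0.175, 0], [28, -135, -5, 0.175, 0], [28, -142, -15, 0.175, 0], [28, -142, -30, 0.175, 0]],
])

```text
time: 4.02
tool_pos: [0.6004, -0.0014, 0.1594]
ee_rot: [-3.141, 0.0, 3.137]
wrist_force: [0.6, 0.1, -1.2]
width: 0.012
```

>>> step_arm([
  [[0, 0, -15, 0, 0], [0, 0, -22, 0, 0], [0, 0, -22, 0, 0], [0, 0, -22, 0, 0]],
])

```text
time: 4.35
tool_pos: [0.5995, 0.001, 0.1372]
ee_rot: [3.141, -0.002, 3.14]
wrist_force: [-0.0, 0.2, -1.3]
width: 0.0118
```

Run:
```python
from h import *
s=snap('scene','s3.png');t=snap('side','t3.png');o=robot.get_obs();print(o['time'],o['tool_pos'],o['ee_rot'],o['wrist_force'],o['wrist_torque'],o['width'])
A=cv2.resize(s['frame'][120:270,230:430,::-1],None,fx=2,fy=2);B=cv2.resize(t['frame'][110:310,230:430,::-1],None,fx=2,fy=2)[:300]
cv2.imwrite('pics/v3.png',np.hstack([A,B]))
```

```text
4.45 [0.60068163 0.00086768 0.13921623] [3.14150768e+00 1.25691738e-03 3.14033243e+00] [-1.19392808  0.28428166 -1.63156698] [ 0.0721384  -0.13786957  0.03313418] 0.012052603398207042
```

View pics/v3.png

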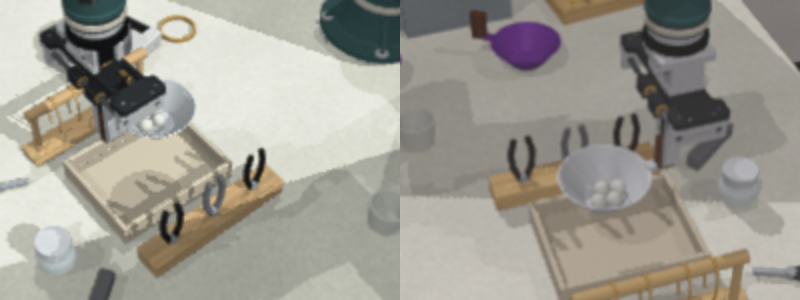

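>>> step_arm([
  [[0, 0, 0, 0, 11], [0, 0, 0, 0, 11.5], [0, 0, 0, 0, 12], [0, 0, 0, 0, 12]],
])

```text
time: 4.78
tool_pos: [0.6005, 0.0005, 0.1391]
ee_rot: [3.142, 0.001, 3.14]
wrist_force: [-1.2, 0.4, -1.5]
width: 0.0125
```

```bash
cat > chk.py <<'E'
from h import *
t=snap('side');o=robot.get_obs();print(o['time'],o['tool_pos'].round(4),o['wrist_force'].round(2),o['wrist_torque'].round(3),round(o['width'],4))
# bowl tilt proxy: dark brown tab / bright region centroid via side frame, dark wood mask
f=t['frame'].astype(int);m=((f[:,:,0]-f[:,:,2]>15)&(f[:,:,0]<90)).astype(np.uint8);p=proj(t,o['tool_pos']-[0,0,-.019])[0];u,v=p.astype(int)
w=m[v-50:v+50,u-50:u+50];ys,xs=np.nonzero(w);print('tab px',len(xs),xs.mean()+u-50 if len(xs) else 0,ys.mean()+v-50 if len(xs) else 0)
b=np.load('pics/prev.npy') if __import__('os').path.exists('pics/prev.npy') else f
d=np.abs(f-b).sum(2)[100:320,200:480];print('changed px',int((d>60).sum()));np.save('pics/prev.npy',f)
E
python3 chk.py
```

```text
4.8333 [6.005e-01 5.000e-04 1.389e-01] [ 0.01  0.17 -1.36] [ 0.039 -0.084 -0.03 ] 0.012
tab px 73 358.4657534246575 176.82191780821918
changed px 0
```

>>> step_arm([
  [[0, 0, 0, 0, 12.2], [0, 0, 0, 0, 12.2]],
])

```text
time: 5.0
tool_pos: [0.6003, 0.0005, 0.1386]
ee_rot: [3.142, 0.0, 3.14]
wrist_force: [1.1, 0.3, -1.1]
width: 0.0118
```

```bash
python3 chk.py
```

```text
5.05 [6.003e-01 5.000e-04 1.385e-01] [-0.54 -0.42 -1.42] [ 0.03  -0.107  0.016] 0.0118
tab px 75 358.17333333333335 177.41333333333333
changed px 26
```

>>> step_arm([
  [[0, 0, 0, 0, 12.4], [0, 0, 0, 0, 12.4]],
])

```text
time: 5.22
tool_pos: [0.6003, 0.0004, 0.1385]
ee_rot: [3.142, -0.0, 3.14]
wrist_force: [-0.1, 0.8, -2.1]
width: 0.0119
```

```bash
python3 chk.py
```

```text
5.2667 [6.003e-01 5.000e-04 1.385e-01] [ 0.47 -0.51 -0.92] [ 0.011 -0.1   -0.011] 0.0119
tab px 79 358.1392405063291 176.84810126582278
changed px 1
```

>>> step_arm([
  [[0, 0, 0, 0, 12.6], [0, 0, 0, 0, 12.6], [0, 0, 0, 0, 12.6]],
])

```text
time: 5.52
tool_pos: [0.6003, 0.0005, 0.1385]
ee_rot: [3.141, 0.0, 3.14]
wrist_force: [0.1, 0.7, -1.8]
width: 0.0121
```

```bash
python3 chk.py
```

```text
5.5667 [6.003e-01 5.000e-04 1.385e-01] [-0.2   0.18 -1.3 ] [-0.01  -0.07   0.026] 0.0119
tab px 72 358.0833333333333 176.73611111111111
changed px 38
```

>>> step_arm([
  [[0, 0, 0, 0, 12.7], [0, 0, 0, 0, 12.5]],
])

```text
time: 5.73
tool_pos: [0.6004, 0.0005, 0.1385]
ee_rot: [3.141, 0.0, 3.14]
wrist_force: [0.2, 0.1, -1.5]
width: 0.0121
```

```bash
python3 chk.py
```

```text
5.7833 [6.003e-01 5.000e-04 1.384e-01] [-0.3  -0.2  -1.46] [ 0.038 -0.066  0.017] 0.0117
tab px 61 357.655737704918 175.88524590163934
changed px 1317
```

Run:
```python
from h import *
s=snap('wrist','s4.png');t=snap('side','t4.png')
A=cv2.resize(s['frame'][20:260,200:440,::-1],(400,400));B=cv2.resize(t['frame'][130:260,270:400,::-1],(400,400))
cv2.imwrite('pics/v4.png',np.hstack([A,B]))
```

```text
(no output)
```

View pics/v4.png

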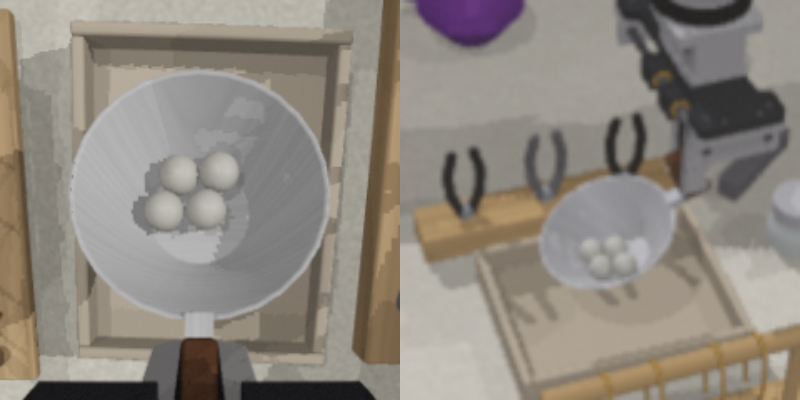

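```bash
cat > tilt.py <<'E'
from h import *
import sys
s=snap('wrist',sys.argv[1] if len(sys.argv)>1 else None);o=robot.get_obs()
P=np.array(o['tool_pos'])+[0,0,.019]
Rt=rot(o['ee_rot']);hx=-Rt[:,0] if Rt[0,0]<0 else Rt[:,0]
for th in range(0,90,10):
    c,sn=np.cos(np.radians(th)),np.sin(np.radians(th));f=lambda x,z:P+hx*(x*c-z*sn)+np.array([0,0,x*sn+z*c])
    print(th,proj(s,[f(-137,-16)if 0 else f(-.137,-.016),f(-.021,-.016)]).round(0).tolist(),end=' ')
E
python3 tilt.py
```

```text
0 [[319.0, 9.0], [319.0, 205.0]] 10 [[319.0, 33.0], [319.0, 209.0]] 20 [[319.0, 57.0], [319.0, 213.0]] 30 [[319.0, 81.0], [319.0, 218.0]] 40 [[319.0, 104.0], [319.0, 223.0]] 50 [[319.0, 126.0], [319.0, 229.0]] 60 [[319.0, 148.0], [319.0, 235.0]] 70 [[319.0, 170.0], [319.0, 242.0]] 80 [[319.0, 191.0], [319.0, 248.0]]
```

```bash
cat >> tilt.py <<'E'
f=s['frame'].astype(int);d=np.median(f[:,316:323,0]-f[:,316:323,2],axis=1);print('\n',[(r,int(d[r])) for r in range(8,240,8)])
E
python3 tilt.py
```

```text
0 [[319.0, 9.0], [319.0, 205.0]] 10 [[319.0, 33.0], [319.0, 209.0]] 20 [[319.0, 57.0], [319.0, 213.0]] 30 [[319.0, 81.0], [319.0, 218.0]] 40 [[319.0, 104.0], [319.0, 223.0]] 50 [[319.0, 126.0], [319.0, 229.0]] 60 [[319.0, 148.0], [319.0, 235.0]] 70 [[319.0, 170.0], [319.0, 242.0]] 80 [[319.0, 191.0], [319.0, 248.0]] 
 [(8, 14), (16, 13), (24, 14), (32, 13), (40, 26), (48, 15), (56, 21), (64, 1), (72, 0), (80, 0), (88, 0), (96, 1), (104, 1), (112, 0), (120, 8), (128, 8), (136, 10), (144, 10), (152, 10), (160, 1), (168, 0), (176, 1), (184, 0), (192, 0), (200, 1), (208, 0), (216, 0), (224, 40), (232, 43)]
```

>>> step_arm([
  [[0, 0, 0, 0, 12.7], [0, 0, 0, 0, 12.5]],
])

```text
time: 6.15
tool_pos: [0.6004, 0.0005, 0.1385]
ee_rot: [3.142, 0.0, 3.14]
wrist_force: [-0.5, -0.2, -2.0]
width: 0.012
```

```bash
python3 tilt.py|tail -1; python3 chk.py
```

```text
[(8, 14), (16, 14), (24, 14), (32, 13), (40, 27), (48, 17), (56, 21), (64, 25), (72, 25), (80, 0), (88, 1), (96, 1), (104, 1), (112, 0), (120, 0), (128, 1), (136, 9), (144, 8), (152, 10), (160, 10), (168, 1), (176, 0), (184, 0), (192, 0), (200, 0), (208, 0), (216, 0), (224, 41), (232, 45)]
6.25 [6.003e-01 5.000e-04 1.385e-01] [-0.03  0.75 -0.6 ] [ 0.064 -0.039  0.016] 0.012
tab px 66 357.1212121212121 174.77272727272728
changed px 545
```

>>> step_arm([
  [[0, 0, 0, 0, 12.7], [0, 0, 0, 0, 12.7], [0, 0, 0, 0, 12.7], [0, 0, 0, 0, 12.5]],
])

```text
time: 6.58
tool_pos: [0.6004, 0.0005, 0.1385]
ee_rot: [3.141, 0.0, 3.14]
wrist_force: [-0.0, -0.2, -1.2]
width: 0.0118
```

```bash
python3 tilt.py|tail -1; python3 chk.py
```

```text
[(8, 14), (16, 14), (24, 14), (32, 13), (40, 26), (48, 17), (56, 22), (64, 26), (72, 26), (80, 26), (88, 26), (96, 26), (104, 26), (112, 26), (120, 26), (128, 27), (136, 26), (144, 26), (152, 0), (160, 0), (168, 0), (176, 1), (184, 3), (192, 8), (200, 10), (208, 13), (216, 40), (224, 43), (232, 38)]
6.6833 [6.003e-01 5.000e-04 1.385e-01] [ 0.94 -0.03 -1.42] [ 0.009 -0.032 -0.015] 0.0119
tab px 95 360.0736842105263 179.42105263157896
changed px 1898
```

```bash
cat > v.py <<'E'
from h import *
import sys
s=snap('wrist');t=snap('side');o=robot.get_obs();print(o['time'],o['tool_pos'].round(4),o['wrist_force'].round(2),round(o['width'],4))
A=cv2.resize(s['frame'][20:260,200:440,::-1],(400,400));B=cv2.resize(t['frame'][130:280,260:410,::-1],(400,400))
cv2.imwrite('pics/'+sys.argv[1],np.hstack([A,B]))
E
python3 v.py v5.png
```

```text
6.7833 [6.002e-01 5.000e-04 1.385e-01] [-0.41 -0.55 -1.68] 0.0119
```

View pics/v5.png

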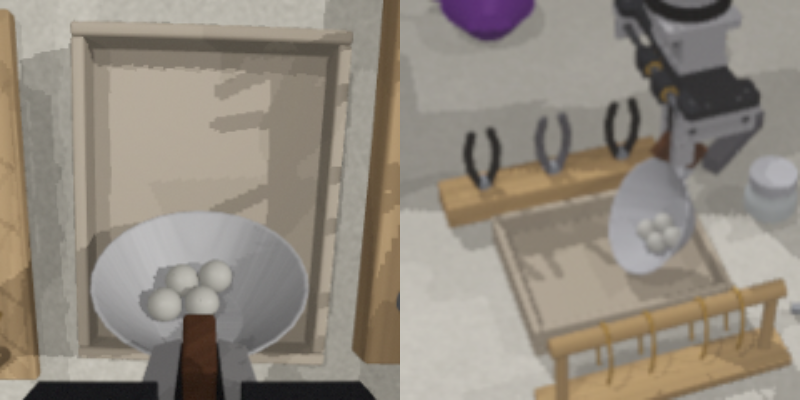

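>>> step_arm([
  [[0, 0, 0, 0, 12.7], [0, 0, 0, 0, 12.7], [-20, 0, 0, 0, 12.7], [-40, 0, 0, 0, 12.5], [-40, 0, 0, 0, 12.5]],
])

```text
time: 7.2
tool_pos: [0.5576, 0.0007, 0.1383]
ee_rot: [3.141, -0.003, 3.14]
wrist_force: [0.1, -0.4, -1.3]
width: 0.0113
```

```bash
python3 tilt.py|tail -1; python3 chk.py
```

```text
[(8, 14), (16, 14), (24, 14), (32, 14), (40, 14), (48, 14), (56, 14), (64, 13), (72, 13), (80, 14), (88, 27), (96, 23), (104, 25), (112, 26), (120, 27), (128, 26), (136, 26), (144, 26), (152, 20), (160, 10), (168, 7), (176, 9), (184, 7), (192, 1), (200, 0), (208, 34), (216, 36), (224, 39), (232, 37)]
7.3 [5.605e-01 5.000e-04 1.389e-01] [ 0.28 -0.32 -1.56] [-0.011  0.017  0.011] 0.0119
tab px 111 345.8738738738739 183.0990990990991
changed px 6542
```

```bash
cat > beads.py <<'E'
from h import *
for n in('wrist','scene','side'):
    s=snap(n,'last_%s.png'%n);f=s['frame'].astype(int);g=f.mean(2);d=f[:,:,0]-f[:,:,2]
    c=proj(s,[[.54,0,.03]])[0];H=130 if n=='wrist' else 45
    m=((d>=5)&(d<=13)&(g>125)).astype(np.uint8);q=np.zeros_like(m);x,y=c.astype(int);q[max(y-H,0):y+H,max(x-H,0):x+H]=1
    m=cv2.morphologyEx(m*q,cv2.MORPH_OPEN,np.ones((3,3),np.uint8));k,l,st,ce=cv2.connectedComponentsWithStats(m)
    print(n,[(int(st[i,4]),ce[i].round(0).tolist(),int(g[l==i].mean()),onz(s,[ce[i]],.015)[0,:2].round(3).tolist()) for i in range(1,k) if st[i,4]>15])
E
python3 beads.py
```

```text
wrist [(692, [411.0, 68.0], 150, [0.426, 0.094]), (27, [395.0, 78.0], 150, [0.435, 0.079]), (3569, [231.0, 167.0], 139, [0.526, -0.096]), (107, [416.0, 98.0], 156, [0.455, 0.102]), (266, [331.0, 118.0], 164, [0.475, 0.012]), (53, [414.0, 112.0], 156, [0.47, 0.101]), (267, [311.0, 124.0], 165, [0.481, -0.008]), (95, [414.0, 124.0], 155, [0.482, 0.102]), (19, [242.0, 128.0], 155, [0.485, -0.082]), (33, [409.0, 132.0], 151, [0.489, 0.096]), (500, [320.0, 144.0], 164, [0.502, 0.002]), (20, [416.0, 140.0], 159, [0.499, 0.105]), (191, [409.0, 155.0], 156, [0.514, 0.098]), (45, [405.0, 172.0], 153, [0.533, 0.095]), (45, [413.0, 176.0], 157, [0.537, 0.104]), (22, [410.0, 184.0], 159, [0.546, 0.102]), (31, [401.0, 194.0], 151, [0.557, 0.092]), (35, [408.0, 194.0], 156, [0.557, 0.1]), (190, [407.0, 210.0], 156, [0.576, 0.1]), (47, [401.0, 215.0], 154, [0.582, 0.093]), (194, [401.0, 236.0], 152, [0.608, 0.095]), (30, [444.0, 274.0], 137, [0.656, 0.151])]
scene [(856, [335.0, 172.0], 226, [0.379, -0.034]), (66, [260.0, 160.0], 179, [0.534, -0.238]), (45, [273.0, 169.0], 220, [0.526, -0.175]), (20, [262.0, 175.0], 228, [0.57, -0.177]), (58, [276.0, 189.0], 141, [0.569, -0.099]), (822, [272.0, 229.0], 188, [0.664, 0.015]), (25, [326.0, 222.0], 143, [0.529, 0.097]), (96, [341.0, 241.0], 145, [0.541, 0.173])]
side [(128, [303.0, 185.0], 135, [0.502, 0.196]), (38, [317.0, 183.0], 134, [0.541, 0.19]), (58, [330.0, 182.0], 135, [0.577, 0.183]), (499, [374.0, 202.0], 144, [0.667, 0.064]), (492, [301.0, 254.0], 184, [0.419, -0.048]), (153, [314.0, 234.0], 157, [0.471, 0.005]), (21, [372.0, 254.0], 144, [0.589, -0.106]), (24, [378.0, 252.0], 145, [0.606, -0.107]), (81, [362.0, 257.0], 138, [0.562, -0.106]), (57, [345.0, 262.0], 137, [0.515, -0.106]), (64, [328.0, 266.0], 145, [0.472, -0.105])]
```

>>> step_arm([
  [[0, 0, 0, 0, 12.5], [0, 0, 0, 0, 12.5], [0, 0, 0, 0, 12.5], [0, 0, 0, 0, 12.5], [0, 0, 0, 0, 12.5], [0, 0, 0, 0, 12.5]],
])

```text
time: 7.95
tool_pos: [0.5604, 0.0005, 0.1385]
ee_rot: [3.142, -0.0, 3.14]
wrist_force: [0.7, 0.0, -1.1]
width: 0.012
```

```bash
python3 v.py v6.png;python3 tilt.py|tail -1
```

```text
8.05 [5.603e-01 5.000e-04 1.385e-01] [-0.08  0.55 -0.74] 0.012
 [(8, 14), (16, 14), (24, 13), (32, 14), (40, 13), (48, 14), (56, 14), (64, 14), (72, 13), (80, 27), (88, 18), (96, 19), (104, 13), (112, 22), (120, 21), (128, 22), (136, 26), (144, 26), (152, 26), (160, 27), (168, 0), (176, 0), (184, 0), (192, 0), (200, 1), (208, 34), (216, 37), (224, 39), (232, 37)]
```

View pics/v6.png

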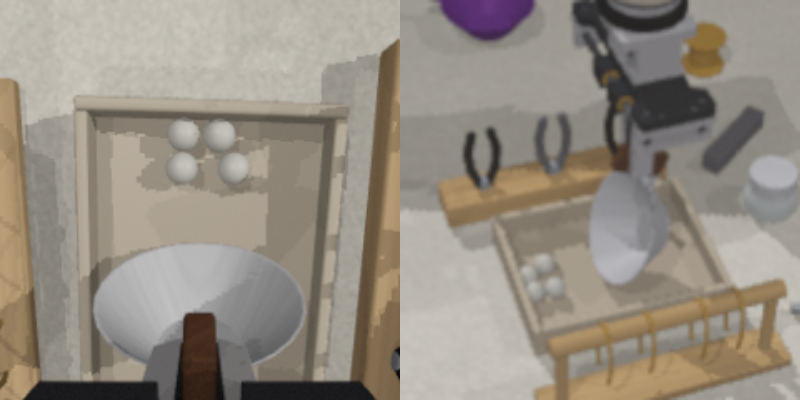

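>>> step_arm([
  [[-5, 0, -5, 0, 12], [-10, 0, -12, 0, 12], [-10, 0, -19, 0, 12], [0, 0, -23, 0, 12], [10, 0, -28, 0, 12], [19, 0, -32, 0, 12], [28, 0, -37, 0, 12], [28, 0, -37, 0, 12]],
])

```text
time: 8.77
tool_pos: [0.5936, 0.0003, 0.1072]
ee_rot: [-3.141, 0.014, 3.14]
wrist_force: [4.1, -0.1, 12.3]
width: 0.0117
```

```bash
python3 tilt.py;python3 chk.py
```

```text
0 [[319.0, 9.0], [319.0, 205.0]] 10 [[319.0, 33.0], [319.0, 209.0]] 20 [[319.0, 56.0], [319.0, 213.0]] 30 [[319.0, 80.0], [319.0, 218.0]] 40 [[319.0, 102.0], [319.0, 223.0]] 50 [[319.0, 125.0], [319.0, 229.0]] 60 [[319.0, 146.0], [319.0, 235.0]] 70 [[319.0, 168.0], [319.0, 241.0]] 80 [[319.0, 189.0], [319.0, 248.0]] 
 [(8, 14), (16, 14), (24, 14), (32, 26), (40, 16), (48, 20), (56, 11), (64, 22), (72, 23), (80, 22), (88, 23), (96, 26), (104, 27), (112, 27), (120, 25), (128, 0), (136, 1), (144, 0), (152, 1), (160, 1), (168, 0), (176, 0), (184, 1), (192, 1), (200, 0), (208, 1), (216, 40), (224, 44), (232, 42)]
8.8667 [5.934e-01 3.000e-04 1.073e-01] [ 4.73  0.03 12.66] [ 0.126 -0.86   0.003] 0.0117
tab px 73 356.32876712328766 186.82191780821918
changed px 5760
```

>>> step_arm([
  [[11, 0, -3, 0, 12.5], [22, 0, -7, 0, 12.5], [31, 0, -11, 0, 12.5], [41, 0, -16, 0, 12.5], [50, 0, -22, 0, 12.5], [58, 0, -28, 0, 12.5], [64, 0, -35, 0, 12.5], [70, 0, -42, 0, 12.5]],
])

```text
time: 9.53
tool_pos: [0.6591, 0.0003, 0.0589]
ee_rot: [-3.141, 0.001, 3.14]
wrist_force: [1.0, -0.2, 3.5]
width: 0.0122
```

```bash
python3 tilt.py;python3 chk.py
```

```text
0 [[319.0, 11.0], [319.0, 205.0]] 10 [[319.0, 34.0], [319.0, 208.0]] 20 [[319.0, 58.0], [319.0, 212.0]] 30 [[319.0, 81.0], [319.0, 217.0]] 40 [[319.0, 104.0], [319.0, 222.0]] 50 [[319.0, 126.0], [319.0, 228.0]] 60 [[319.0, 148.0], [319.0, 234.0]] 70 [[319.0, 169.0], [319.0, 241.0]] 80 [[319.0, 191.0], [319.0, 247.0]] 
 [(8, 26), (16, 26), (24, 26), (32, 26), (40, 1), (48, 1), (56, 1), (64, 1), (72, 1), (80, 0), (88, 0), (96, 1), (104, 0), (112, 0), (120, 1), (128, 0), (136, 0), (144, 0), (152, 0), (160, 0), (168, 1), (176, 1), (184, 0), (192, 0), (200, 1), (208, 1), (216, 1), (224, 5), (232, 28)]
9.6333 [6.58e-01 5.00e-04 5.70e-02] [ 0.58 -0.4  -0.83] [ 0.034 -0.114  0.016] 0.0121
tab px 42 374.14285714285717 191.38095238095238
changed px 9410
```

>>> step_arm([
  [[4, 0, -6, 0, 12.5], [8, 0, -12, 0, 12.5], [8, 0, -16, 0, 12.5], [8, 0, -16, 0, 12.5]],
])

```text
time: 9.97
tool_pos: [0.6651, 0.0006, 0.0419]
ee_rot: [3.141, -0.003, 3.14]
wrist_force: [-1.9, 0.2, -0.8]
width: 0.0121
```

```bash
python3 tilt.py;python3 chk.py; python3 v.py v7.png
```

```text
0 [[319.0, 9.0], [319.0, 205.0]] 10 [[319.0, 33.0], [319.0, 209.0]] 20 [[319.0, 57.0], [319.0, 213.0]] 30 [[319.0, 81.0], [319.0, 218.0]] 40 [[319.0, 104.0], [319.0, 223.0]] 50 [[319.0, 126.0], [319.0, 229.0]] 60 [[319.0, 148.0], [319.0, 235.0]] 70 [[319.0, 170.0], [319.0, 242.0]] 80 [[319.0, 191.0], [319.0, 248.0]] 
 [(8, 1), (16, 0), (24, 0), (32, 0), (40, 1), (48, 0), (56, 0), (64, 0), (72, 1), (80, 0), (88, 0), (96, 0), (104, 1), (112, 1), (120, 0), (128, 1), (136, 0), (144, 1), (152, 1), (160, 0), (168, 0), (176, 0), (184, 0), (192, 1), (200, 1), (208, 0), (216, 0), (224, 32), (232, 32)]
10.0667 [6.652e-01 6.000e-04 4.210e-02] [-1.01  0.91 -0.22] [0.046 0.16  0.004] 0.0119
tab px 55 376.6909090909091 197.05454545454546
changed px 2487
10.1667 [6.656e-01 6.000e-04 4.260e-02] [-0.83  0.07 -0.69] 0.0116
```

View pics/v7.png

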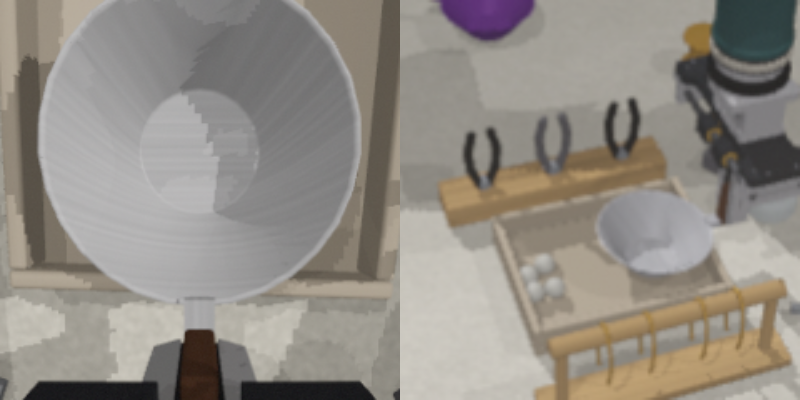

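>>> step_arm([
  [[0, 0, 0, 0, 16], [0, 0, 0, 0, 20], [0, 0, 0, 0, 20], [0, 0, 0, 0, 20], [0, 0, 0, 0, 0], [0, 0, 0, 0, 0], [0, 0, 0, 0, 0], [0, 0, 0, 0, 0]],
])

```text
time: 10.83
tool_pos: [0.6665, 0.0006, 0.0437]
ee_rot: [3.141, 0.0, 3.14]
wrist_force: [-0.0, 0.3, 1.6]
width: 0.0116
```

```bash
cat > rim.py <<'E'
from h import *
import sys
s=snap('wrist','rim.png');o=robot.get_obs();print(o['time'],o['tool_pos'].round(4),o['wrist_force'].round(2),round(o['width'],4))
und=o['tool_pos'][2]-.0375
f=s['frame'].astype(int);m=(np.abs(f[:,:,0]-f[:,:,2])<=4).astype(np.uint8)
c=proj(s,o['tool_pos']+np.array([-.079,0,.0025+0]))[0]
print('pred ctr',c)
# left/right rim edges per row
P=[]
for r in range(20,200,6):
    row=m[r];x=320
    a=x
    while a>0 and row[a-4:a].any(): a-=1
    b=x
    while b<639 and row[b+1:b+5].any(): b+=1
    P+=[(a,r),(b,r)]
P=np.array(P,float);W=onz(s,P,und+.04);x,y=W[:,0],W[:,1]
k=np.ones(len(x),bool)
for _ in range(8):
    q=np.linalg.lstsq(np.c_[2*x,2*y,np.ones(len(x))][k],(x*x+y*y)[k],rcond=None)[0];rr=np.sqrt(q[2]+q[0]**2+q[1]**2);e=np.abs(np.hypot(x-q[0],y-q[1])-rr);k=e<max(.002,np.median(e)*2)
print('rim ctr',q[:2].round(4),'dia',round(2*rr,4),'n',k.sum(),'rel tcp',(q[:2]-o['tool_pos'][:2]).round(4))
E
python3 rim.py;python3 tilt.py|tail -1|cut -c1-60
```

```text
10.8833 [6.665e-01 5.000e-04 4.370e-02] [ 0.68 -0.13  0.58] 0.012
pred ctr [318.87995799 113.51189828]
rim ctr [0.5822 0.0006] dia 0.1153 n 60 rel tcp [-0.0843  0.0001]
 [(8, 0), (16, 0), (24, 0), (32, 0), (40, 1), (48, 1), (56,
```

>>> step_arm([
  [[0, 0, 8, 0, 0], [0, 0, 25, 0, 0], [0, 0, 50, 0, 0], [0, 0, 80, 0, 0], [0, 0, 110, 0, 0], [0, 0, 130, 0, 0], [0, 0, 141, 0, 0], [-10, -5, 141, 0, 0]],
])

```text
time: 11.6
tool_pos: [0.6586, -0.004, 0.1883]
ee_rot: [-3.142, 0.007, 3.141]
wrist_force: [0.2, -0.7, -0.9]
width: 0.0117
```

>>> step_arm([
  [[-30, -10, 0, 0, 0], [-60, -20, 0, 0, 0], [-90, -35, 0, 0, 0], [-115, -55, 0, 0, 0], [-126, -70, 0, 0, 0], [-130, -75, 0, 0, 0], [-130, -75, 0, 0, 0]],
])

```text
time: 12.18
tool_pos: [0.5255, -0.0804, 0.1843]
ee_rot: [3.141, -0.0, 3.138]
wrist_force: [0.1, 0.6, -0.3]
width: 0.0119
```

```bash
python3 rim.py
python3 - <<'E'
from h import *
s=snap('wrist');t=snap('side')
A=cv2.resize(s['frame'][:260,:,::-1],(600,244));B=cv2.resize(t['frame'][140:340,240:440,::-1],(350,350))
cv2.imwrite('pics/w8.png',s['frame'][:,:,::-1])
im=np.zeros((594,600,3),np.uint8);im[:244]=A;im[244:,:350]=B;cv2.imwrite('pics/v8.png',im)
print(proj(s,[[.442,-.259,.059]]))
E
```

```text
12.2333 [ 0.5263 -0.0796  0.1842] [ 0.61  0.02 -1.86] 0.0117
pred ctr [319.97990144 114.89053982]
rim ctr [ 0.4411 -0.0801] dia 0.1154 n 60 rel tcp [-0.0852 -0.0006]
[[152.51185829 120.82600406]]
```

View pics/v8.png

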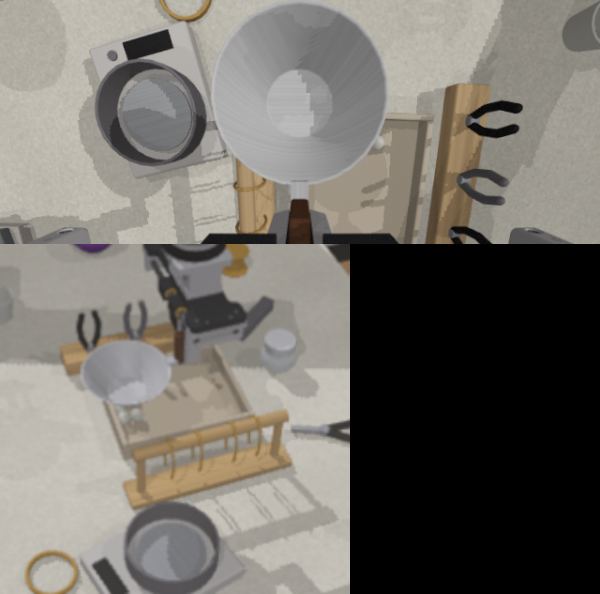

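Run:
```python
from h import *
from scipy.optimize import least_squares
def run(n,up,away):
    s=snap(n);f=s['frame'].astype(int);g=f.mean(2);m=((g<112)&(f.max(2)-f.min(2)<25)).astype(np.uint8)
    c=proj(s,[[.442,-.259,.059]])[0];H=75 if n=='wrist' else 45
    q=np.zeros_like(m);x,y=c.astype(int);q[max(y-H,0):y+H,max(x-H,0):x+H]=1;m=cv2.morphologyEx(m*q,cv2.MORPH_OPEN,np.ones((3,3),np.uint8))
    cs,_=cv2.findContours(m,cv2.RETR_EXTERNAL,2);k=max(cs,key=cv2.contourArea)[:,0].astype(float)
    W=onz(s,k,.059)[:,:2];cam=s['o'][:2];ax=np.array([.442,-.259]);dirn=(ax-cam)/np.linalg.norm(ax-cam)
    W=W[((W-ax)@dirn)>-.005];W=W[np.abs(np.hypot(*(W-ax).T)-.06)<.015]
    r=least_squares(lambda p:np.hypot(*(W-p[:2]).T)-.06,ax,loss='soft_l1',f_scale=.001);e=np.hypot(*(W-r.x).T)
    r3=least_squares(lambda p:np.hypot(*(W-p[:2]).T)-p[2],[*ax,.06],loss='soft_l1',f_scale=.001)
    print(n,r.x.round(4),len(W),'med r',np.median(e).round(4),'sd',e.std().round(4),'free',r3.x.round(4))
for n in('wrist','side','scene'): run(n,0,0)
```

```text
wrist [ 0.4422 -0.2554] 119 med r 0.06 sd 0.0048 free [ 0.4422 -0.2563  0.0593]
side [ 0.4407 -0.2613] 47 med r 0.0587 sd 0.0047 free [ 0.4433 -0.2528  0.0533]
scene [ 0.4394 -0.2521] 16 med r 0.0606 sd 0.0045 free [ 0.444  -0.2442  0.0672]
```

>>> step_arm([
  [[0, -10, 0, 0, 0], [0, -35, 0, 0, 0], [0, -65, 0, 0, 0], [0, -95, 0, 0, 0], [0, -125, 0, 0, 0], [0, -155, 0, 0, 0], [0, -172, 0, 0, 0], [0, -178, 0, 0, 0]],
])

```text
time: 13.15
tool_pos: [0.526, -0.2608, 0.1838]
ee_rot: [-3.141, -0.001, 3.137]
wrist_force: [-0.5, -0.3, -0.9]
width: 0.0117
```

>>> step_arm([
  [[0, 0, -5, 0, 0], [0, 0, -20, 0, 0], [0, 0, -40, 0, 0], [0, 0, -55, 0, 0], [0, 0, -65, 0, 0], [0, 0, -70, 0, 0], [0, 0, -70, 0, 0], [0, 0, -70, 0, 0]],
])

```text
time: 13.82
tool_pos: [0.5267, -0.2571, 0.115]
ee_rot: [-3.141, 0.001, 3.141]
wrist_force: [0.5, -0.9, -0.5]
width: 0.0117
```

```bash
python3 rim.py
python3 - <<'E'
from h import *
s=snap('scene');t=snap('side')
A=cv2.resize(s['frame'][100:200,220:320,::-1],(400,400));B=cv2.resize(t['frame'][250:370,280:400,::-1],(400,400))
for im,c,(x0,y0),k in((A,s,(220,100),4),(B,t,(280,250),400/120)):
    for z,col in((.059,(0,0,255)),):
        pts=[[.442+.06*np.cos(a),-.2575+.06*np.sin(a),z] for a in np.linspace(0,6.28,24)]
        for p in proj(c,pts): cv2.circle(im,tuple(((p-[x0,y0])*k).astype(int).tolist()),2,col,-1)
cv2.imwrite('pics/v9.png',np.hstack([A,B]))
E
```

```text
13.8667 [ 0.527  -0.2575  0.1156] [ 0.75 -0.06 -0.08] 0.0117
pred ctr [318.50137025 113.93118673]
rim ctr [ 0.4425 -0.2571] dia 0.1151 n 60 rel tcp [-0.0845  0.0004]
```

View pics/v9.png

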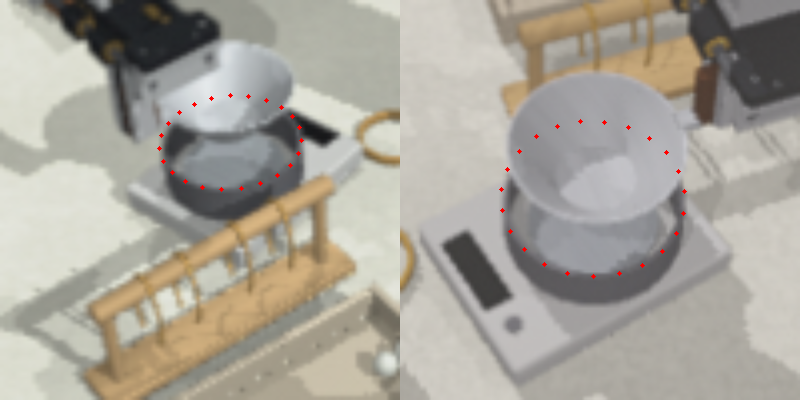

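>>> step_arm([
  [[0, 0, -5, 0, 0], [0, 0, -12, 0, 0], [0, 0, -20, 0, 0], [0, 0, -27, 0, 0], [0, 0, -31, 0, 0], [0, 0, -33, 0, 0], [0, 0, -33, 0, 0], [0, 0, -33, 0, 0]],
])

```text
time: 14.63
tool_pos: [0.5263, -0.2575, 0.0814]
ee_rot: [3.141, -0.0, 3.14]
wrist_force: [-0.3, -0.0, -1.5]
width: 0.012
```

>>> step_arm([
  [[0, 0, 0, 0, 0], [0, 0, 0, 0, 0], [0, 0, 0, 0, 0], [0, 0, 0, 0, 0]],
])

```text
time: 14.97
tool_pos: [0.5265, -0.2576, 0.0819]
ee_rot: [-3.141, 0.001, 3.14]
wrist_force: [0.3, -0.6, -0.3]
width: 0.012
```

```bash
python3 rim.py
python3 - <<'E'
from h import *
o=robot.get_obs();print(o['tool_pos'],o['ee_rot'],o['wrist_force'],abs(o['qvel']).max())
# height check of the bowl from the side view: topmost/left/right rim extents vs prediction for underside 44 mm
t=snap('side');s=snap('scene');f=t['frame'].astype(int)
for c in(t,):
  P=proj(c,[[.4425+.058*np.cos(a),-.2573+.058*np.sin(a),.084] for a in np.linspace(0,6.28,200)]);print('pred rim L,R,T,B',P[:,0].min(),P[:,0].max(),P[:,1].min(),P[:,1].max())
x=int(P[:,0].mean());y=int(P[P[:,0].argmin(),1])
print('col',x,[(r,*f[r,x]) for r in range(int(P[:,1].min())-5,int(P[:,1].min())+6)]);print('colB',[(r,*f[r,x]) for r in range(int(P[:,1].max())-6,int(P[:,1].max())+7)])
print('row',y,[(k,*f[y,k]) for k in range(int(P[:,0].min())-4,int(P[:,0].min())+5)])
w=cv2.imread('pics/rim.png')
E
python3 beads.py | tail -1
```

```text
15.0167 [ 0.5265 -0.2576  0.0818] [ 0.21 -0.63 -2.08] 0.0118
pred ctr [319.02208218 113.45205492]
rim ctr [ 0.4423 -0.2575] dia 0.1158 n 59 rel tcp [-0.0842  0.0001]
[ 0.52645404 -0.25759846  0.08180455] [-3.14138053e+00  4.92956838e-04  3.13981820e+00] [ 0.20877335 -0.62825279 -2.07531583] 0.003711844111201462
pred rim L,R,T,B 311.31743774633566 365.51904561105846 280.33129246361705 325.7483012170071
col 338 [(275, np.int64(190), np.int64(162), np.int64(117)), (276, np.int64(195), np.int64(166), np.int64(121)), (277, np.int64(197), np.int64(168), np.int64(123)), (278, np.int64(195), np.int64(165), np.int64(120)), (279, np.int64(193), np.int64(163), np.int64(117)), (280, np.int64(187), np.int64(160), np.int64(123)), (281, np.int64(180), np.int64(177), np.int64(180)), (282, np.int64(164), np.int64(163), np.int64(168)), (283, np.int64(162), np.int64(161), np.int64(164)), (284, np.int64(161), np.int64(160), np.int64(164)), (285, np.int64(162), np.int64(161), np.int64(165))]
colB [(319, np.int64(185), np.int64(185), np.int64(189)), (320, np.int64(186), np.int64(186), np.int64(189)), (321
[... 527 characters left out ...]
t64(126), np.int64(127), np.int64(131))]
row 302 [(307, np.int64(199), np.int64(195), np.int64(187)), (308, np.int64(199), np.int64(196), np.int64(188)), (309, np.int64(198), np.int64(195), np.int64(186)), (310, np.int64(196), np.int64(193), np.int64(185)), (311, np.int64(194), np.int64(193), np.int64(189)), (312, np.int64(175), np.int64(174), np.int64(175)), (313, np.int64(151), np.int64(150), np.int64(153)), (314, np.int64(146), np.int64(145), np.int64(148)), (315, np.int64(141), np.int64(140), np.int64(143))]
side [(158, [313.0, 234.0], 164, [0.469, 0.006]), (493, [301.0, 254.0], 197, [0.419, -0.048]), (58, [344.0, 262.0], 150, [0.515, -0.106]), (63, [328.0, 266.0], 158, [0.472, -0.105])]
```

```bash
python3 -c "
from bench import robot
print(robot.close_job())"
```

```text
the job is handed in; nothing more can be done
None
```

The job is handed in at about 15 s on the robot's clock. All four beads are in the tray and the bowl is held empty over the scale pan.

- **Tipping:** The moves cannot tilt the tool. I gripped the handle, carried the bowl over the tray and eased the grip slightly, so the bowl swung under its own weight about the jaws to about 69°. All four beads rolled out and lay in the tray.
- **Righting:** I righted the bowl by pressing it against the tray floor. There I released it, let it settle flat and took hold of the handle again. Then I carried it over the stands to the scale.
- **Position over the pan:** The bowl's axis measured (0.442, −0.2575). My estimate of the pan centre is (0.442, −0.2575), with the three views differing by about 5 mm in y either way.
- **Height and level:** From the tool pose the underside is about 9–10 mm above the pan. In the side view the rim lies within about 1 pixel of where a level bowl 10 mm up should be.
- **Contact and stillness:** The wrist showed only the bowl's weight, about 1–2 N and noisy, and the arm was still.
- **Beads at the end:** The last mask check still found the bead cluster in the tray. It was one merged patch, so I did not count the four beads separately; they were last counted by eye right after the pour.
- **Failed or doubtful checks:** The circle fits with free radius on the ring in the scene and side views disagreed by up to 13 mm, on few points. I relied on the wrist view and the outline overlay instead. I had used all 12 picture views before the final lowering, so the final pose is confirmed by numbers only.

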